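# Reset the tripped wax melter and switch its heat back on

### The job

The wax melter's over-temperature limiter has tripped: reach a fingertip into the round well of the limiter box, press the reset key at the bottom all the way down and keep it down for at least two seconds, then let it come back up. After that, switch the heat on by pressing the raised end of the rocker switch on the heater box fully down. It is all done by pressing: do not press the limiter's proud test key, do not lift, shove or tip either box, and leave the candles, tin, flasks and jug where they are.

Things in the scene. Friction and masses are not known exactly. Their poses are not given: they have to be found in the camera images.
- limiter: the limiter: larger grey sloped desk box with a round well, a proud key and a dark display window; 150 mm deep, 170 mm wide, 64 mm high in front, 95 mm at the back, 2.4 kg (varies by a quarter), loose on rubber feet. Origin at the centre of its underside on the bench, x to its back, z up
- well_mouth (a point): centre of the mouth of the limiter's round well, level with its sloped top panel. z axis: straight out of the well (12 degrees off vertical, leaning to the front of the box); x: up the slope to the back of the box; y: to the box's left. The well is 49 mm across inside, straight-walled, 34 mm deep to its floor, with a flat steel bezel 1.5 mm high around it
- reset_key_face (a point): centre of the top face of the black reset key, 24 mm across, on the well's axis at the bottom of the well: 25 mm below the mouth when up. It goes 5 mm straight down the well; axes as for the well mouth
- reset_key (a joint): travel of the reset key in m: 0 up, 0.005 fully down. A spring pushes it back up: 1.5 N to start it, 5 N to hold it fully down
- test_key_face (a point): centre of the top face of the limiter's black test key, 20 mm across, which stands 14 mm proud of the same panel, 82 mm from the well's axis, to the box's right
- test_key (a joint): travel of the test key in m: 0 up, 0.005 fully down; springy like the reset key
- heater_box: the heater box: smaller grey sloped desk box with a black rocker switch and a round dial (32 mm across, 21 mm proud of the panel, 62 mm left of the rocker's middle line); 130 mm deep, 130 mm wide, 59 mm high in front, 86 mm at the back, 1.8 kg (varies by a quarter), loose on rubber feet. Origin at the centre of its underside on the bench, x to its back, z up
- rocker_pivot (a point): middle of the rocker, on its pivot line at the level of its faces, 3 mm above the heater box's sloped panel. z axis: the panel's normal (12 degrees off vertical); x: up the slope to the back of the box; y (the pivot line): to the box's left. The rocker is a shallow V, 62 mm long in x (31 mm each side of the pivot) and 32 mm wide in y
- rocker_raised_end (a point): point on the face of the rocker's back half, 22 mm from the pivot line, mid-width; it moves with the rocker. While the switch is off this half is tilted up 0.36 rad from the panel, its end 11 mm above the pivot; when on it lies parallel to the panel, 3 mm above it
- rocker (a joint): angle of the rocker in rad: 0 off (back half raised), 0.36 on (back half down, front half raised). It is stiff and stays where it is left: about 3 N on the raised end moves it
- tall_candle_a: a tall poured candle: straight glass 62 mm across, 150 mm high, amber wax, a thin wick bar across its rim. Bystander, loose; origin at the centre of its underside
- tall_candle_b: the other tall poured candle, same as the first: 62 mm across, 150 mm high. Bystander, loose; origin at the centre of its underside
- short_candle: a short poured candle: glass 60 mm across, 80 mm high, thin wick bar across its rim; stands between the two boxes. Bystander, loose; origin at the centre of its underside
- wax_tin: a closed aluminium candle tin, 68 mm across, 47 mm high; stands between the two boxes. Bystander, loose; origin at the centre of its underside
- flask_a: a copper flask, 72 mm across, 250 mm high. Bystander, loose; origin at the centre of its underside
- flask_b: a second copper flask, same as the first: 72 mm across, 250 mm high. Bystander, loose; origin at the centre of its underside
- jug: an open stainless pouring jug, 100 mm across, 130 mm high, with a side handle. Bystander, loose; origin at the centre of its underside
Things that resemble listed ones, but are neither listed nor needed, are in the scene too. Leave any pink look-alike of the heater_box alone.

How it is judged:
By the outcome, as a careful person would: the job done as asked, in the order asked, and still so for the second after the job is handed in, with the robot touching nothing.
It also fails if it takes over 51 s, if anything falls off the work surface, if the arm or the gripper's body presses on something with over 40 N, if the wrist force passes 120 N, or if a joint passes its speed limit or range.

### The arm

A 6-joint arm with a two-finger parallel gripper is mounted at the origin on the work surface. World frame = base frame: x ahead of the robot, y to its left, z up, the work surface at z = 0. Lengths are in m, angles in rad, forces in N, time in s.
With the tool pointing down it reaches from about 0.225 to 0.875 m from the base axis. Payload 3.4 kg.
Tool frame: the origin (TCP) lies on the centre line of the jaws, within the pads' length; the fingertips stand 17 mm ahead of it and the grasp point (between the pads) lies 2 mm behind it (nose_length is the distance from the TCP to the fingertips, in m); z points along the fingers, y is the line along which they close (so a half turn about z gives the same grasp; the last joint's range is limited). The gripper opens to 85 mm and grips with 20 to 120 N. Pads are 22 mm wide; open, the fingers measure 114 mm over their backs; the gripper's body (76 mm by 85 mm) begins 54 mm behind the grasp point. The pads swing forward as they close: fully open they stand 13 mm farther back than shut.
Start: joints at [-1.258, 0.276, 1.505, -0, 1.361, -0.121], TCP at [0.242, -0.522, 0.222] pointing down, gripper open.
Joint ranges: [-2.89, 2.89], [-0.75, 2.08], [0.22, 2.7], [-1.18, 4.32], [0.11, 2.71], [-2.7, 2.7]. Speed limits (rad/s): [2.57, 2.57, 3.14, 3.14, 3.14, 3.14].

### API

Orientations are given as a unit quaternion [w, x, y, z].
In Python, from rig import get_state, get_image, sign_off, find_in, place_of, nose_length gives the robot as it stands.
- The arm moves only by the tool apply_moves, never from a script. Its argument "deltas" is one flat list of numbers, 5 for each row, row after row: the finger opening in mm, from 0 to 85.4, then the shift along the tool's x, y, z in mm, then the turn about the tool's z in degrees. A call has 1 to 12 rows; each row is the pose to reach, as a shift and turn from the pose commanded when the call began, along the tool's axes at that moment; what a row does not reach only later rows make up. A row lasts 1/12 s, in which the tool goes at most 41.7 mm and 7.16 degrees, less where a joint would pass 70% of its speed; a pose out of reach is approached as far as the arm can. A call with a gripper value outside its range is refused whole. The fingers move at their own pace and stop on an object; "squeeze" is the grip in N (left out, the last holds). Time passes only in rows, so rows that repeat a pose let the fingers close. It gives the time, the measured TCP pose, the force, the opening and the grip force at its end, in the units of the state.
- get_state(): the state, without advancing time (a new reading comes with each control period).
- get_image(name): name is "scene" or "side" or "wrist"; returns a dict with "frame" (480x640x3 uint8, red, green, blue), "K" (3x3 intrinsics, pixels), "k1" (the pictures are not rectified: a ray, as slopes to the right and down, at radius r is drawn at 1 + k1 r^2 times it, then the intrinsics apply), "position" and "orientation" of the camera in the world. Camera axes: x right, y down, z forward; pixel columns grow to the right and rows downward; lengths in m; the calibration is good to about 2 mm. A picture is of the moment at which its call begins. There is no depth.
- sign_off(): hands the job in; it is judged then, once.
Trained networks look in a picture, given as the dict that the camera call returned (one of the last four; its "shot" number tells which), for a name from the list of things; names that differ only in an ending like _2 or _b are one class to them, and where a whole thing is asked for, a point or a joint stands for the part that bears it (a point fixed in the world has none). Each returns a list of dicts, best first, with "score" (0 to 1); they miss things now and then, are a little off and sometimes report something else, mostly with a low value. They report only what shows in the picture. A call takes as long as a camera call. They do not tell look-alikes from the thing itself.
- find_in(query, picture): "point" ([column, row] in pixels, amid what is visible of it).
- place_of(query, picture): "point" ([column, row] in pixels: a listed point, or the origin of a listed thing).
The state is a dict: "clock": time; "qpos": joint angles; "qd": joint speeds; "effort": joint torques, N m; "position": TCP position; "ee_rot": TCP orientation; "contact_force": force on the tool from outside, world axes, zero at the start; "moment": the same for the moment, N m; "width": finger opening in m; "gripper_force": force on a finger pad.
Only numpy, scipy, OpenCV 4.12 (cv2) and the standard library are available. Lean on these libraries where they do the work, as an engineer would, in place of code of your own. Each camera call takes 0.05 s, during which the arm holds its last target. There are 200 camera calls.

## Working session

There is one attempt and no reset: what is moved stays moved. The work goes in short steps, Python scripts to look and compute and a tool call to move; the robot and the scene stay as the last step left them, time stands still between calls to the robot, and variables do not carry over. Pictures are saved under pics/ and viewed, at most 10 in all, crops included, and the job is handed in when it is done.

Besides the shell and the picture viewer there is one more tool, called as a command line: name --argument value ..., lists and objects as JSON in quotes. apply_moves: Moves the arm, as the interface text tells. Its arguments: {"type":"object","properties":{"deltas":{"type":"array"},"squeeze":{"type":"number"}},"required":["deltas"]}

```bash
mkdir -p pics; cat > h.py <<'E'
import numpy as np, cv2
from scipy.spatial.transform import Rotation as R
from rig import *
def rot(q): return R.from_quat([q[1],q[2],q[3],q[0]]).as_matrix()
def ray(im,p):
    K=np.array(im["K"]);d=np.array([(p[0]-K[0,2])/K[0,0],(p[1]-K[1,2])/K[1,1]])
    u=d.copy()
    for _ in range(20): u=d/(1+im["k1"]*(u@u))
    v=rot(im["orientation"])@np.array([u[0],u[1],1]);return np.array(im["position"]),v/np.linalg.norm(v)
def tri(obs):
    A=np.zeros((3,3));b=np.zeros(3)
    for im,p in obs:
        o,v=ray(im,p);M=np.eye(3)-np.outer(v,v);A+=M;b+=M@o
    x=np.linalg.solve(A,b)
    return x,[np.linalg.norm((np.eye(3)-np.outer(ray(im,p)[1],ray(im,p)[1]))@(x-im["position"])) for im,p in obs]
def atz(im,p,z):
    o,v=ray(im,p);return o+v*(z-o[2])/v[2]
def proj(im,X):
    c=rot(im["orientation"]).T@(np.array(X)-im["position"]);u=c[:2]/c[2];u=u*(1+im["k1"]*(u@u));K=np.array(im["K"])
    return np.array([K[0,0]*u[0]+K[0,2],K[1,1]*u[1]+K[1,2]])
def save(im,n): cv2.imwrite("pics/"+n,cv2.cvtColor(im["frame"],cv2.COLOR_RGB2BGR))
E
python3 - <<'E'
from h import *
np.set_printoptions(precision=3,suppress=True)
s=get_state();print(s["clock"],s["position"],s["ee_rot"],nose_length if not callable(nose_length) else nose_length())
for c in("scene","side","wrist"):
    im=get_image(c);save(im,c+"0.png");print(c,im["position"])
    for n in("limiter","well_mouth","reset_key_face","test_key_face","heater_box","rocker_pivot","rocker_raised_end","short_candle","wax_tin","tall_candle_a","flask_a","jug"):
        print(n,[(np.round(d["point"],1).tolist(),round(d["score"],2)) for d in place_of(n,im)][:4])
E
```

```text
0.0 [ 0.242 -0.521  0.221] [-0.001  0.977  0.215 -0.   ] 0.017
scene [1.039 0.364 1.119]
limiter [([371.6, 314.4], 0.68)]
well_mouth [([395.7, 305.0], 0.63)]
reset_key_face [([241.3, 227.7], 0.43), ([391.4, 308.8], 0.4)]
test_key_face [([368.6, 277.7], 0.63)]
heater_box [([238.8, 227.1], 0.95), ([298.7, 171.5], 0.78), ([468.5, 359.1], 0.58)]
rocker_pivot [([232.7, 206.0], 0.72), ([329.0, 249.9], 0.44), ([185.8, 182.5], 0.43)]
rocker_raised_end [([229.6, 209.6], 0.76), ([287.5, 147.9], 0.71), ([231.8, 203.1], 0.44)]
short_candle [([291.7, 291.8], 0.98)]
wax_tin [([328.5, 248.4], 0.69)]
tall_candle_a [([472.7, 357.9], 0.74), ([225.0, 312.1], 0.69), ([283.3, 367.0], 0.67), ([228.4, 207.5], 0.57)]
flask_a [([418.5, 394.4], 0.83), ([471.1, 358.9], 0.64)]
jug [([189.6, 183.6], 0.82)]
side [0.298 0.752 1.04 ]
limiter [([298.9, 345.7], 0.95)]
well_mouth [([300.6, 347.4], 0.69)]
reset_key_face [([301.4, 356.6], 0.53)]
test_key_face [([323.3, 312.1], 0.49), ([348.0, 175.7], 0.18)]
heater_box [([449.9, 230.6], 0.58), ([350.3, 213.9], 0.57)]
rocker_pivot [([461.5, 202.3], 0.85), ([358.6, 182.1], 0.61)]
rocker_raised_end [([451.1, 196.6], 0.67), ([348.8, 177.1], 0.55)]
short_candle [([298.4, 270.1], 0.82)]
wax_tin [([364.5, 289.7], 0.79)]
tall_candle_a [([214.1, 293.9], 0.95), ([255.0, 228.8], 0.93)]
flask_a [([282.2, 465.7], 0.94), ([221.2, 418.5], 0.85)]
jug [([384.5, 155.4], 0.9)]
wrist [ 0.306 -0.494  0.374]
limiter []
well_mouth []
reset_key_face []
test_key_face []
heater_box []
rocker_pivot [([58.2, 0.0], 0.89)]
rocker_raised_end []
short_candle []
wax_tin []
tall_candle_a []
flask_a []
jug []
```

View pics/scene0.png

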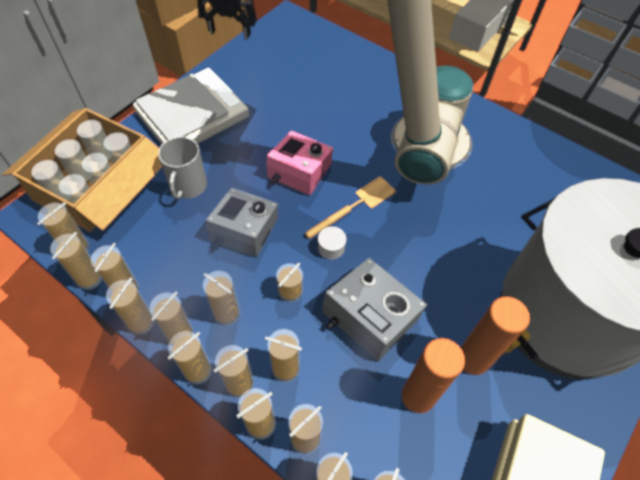

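View pics/side0.png

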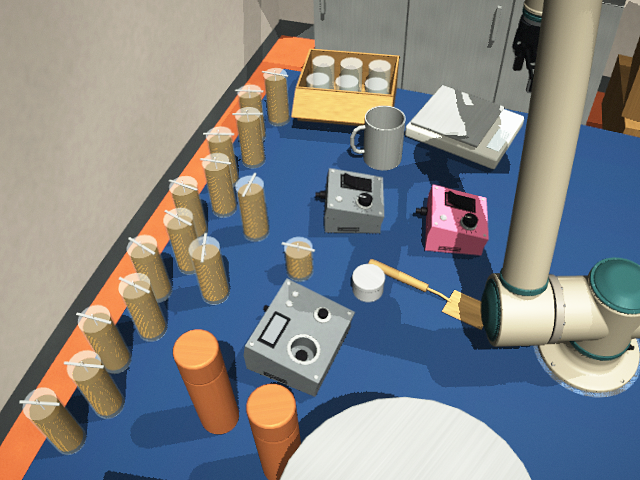

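The limiter is the large grey box, at scene (375,308) and side (300,340). Its well is at scene (396,303) and side (304,347), and its test key at scene (368,278) and side (323,313). The heater box could be one of two:
- **Grey box:** scene (242,220), side (355,200). I choose this one.
- **Pink box:** scene (300,160), side (457,220). This is the look-alike, so I'll leave it alone.

The grey box's rocker is the black patch at scene (232,206) and side (357,182).

```bash
python3 - <<'E'
from h import *
np.set_printoptions(precision=3,suppress=True)
a=get_image("scene");b=get_image("side")
def T(n,pa,pb): x,r=tri([(a,pa),(b,pb)]);print(n,x,np.round(r,4));return x
T("well",(395.7,304),(303,347.5));T("test",(368.6,277.7),(323,312.5));
T("dial",(258,207),(366,198));T("rocker",(232.7,206),(358,182.1));T("heaterO",(238.8,227),(350.3,213.9));T("limO",(371.6,314.4),(298.9,345.7))
T("short",(291.7,291.8),(298.4,270.1));T("tin",(328.5,248.4),(364.5,289.7));T("jug",(189.6,183.6),(384.5,155.4))
T("fl1",(418.5,394.4),(221.2,418.5));T("fl2",(471,359),(282,466));T("tc",(225,312),(255,228.8));T("tc",(283.3,367),(214.1,293.9))
c1=cv2.resize(b["frame"][160:240,310:400],None,fx=4.4,fy=4.4,interpolation=cv2.INTER_CUBIC)
c2=cv2.resize(b["frame"][275:395,240:360],None,fx=352/120,fy=352/120,interpolation=cv2.INTER_CUBIC)
cv2.imwrite("pics/crop.png",cv2.cvtColor(np.hstack([c1,c2[:352,:352]]),cv2.COLOR_RGB2BGR))
E
```

```text
well [0.533 0.217 0.074] [0.001 0.001]
test [0.521 0.135 0.081] [0. 0.]
dial [ 0.527 -0.189  0.077] [0.002 0.002]
rocker [ 0.56  -0.242  0.07 ] [0.001 0.001]
heaterO [ 0.567 -0.224 -0.012] [0.007 0.007]
limO [0.558 0.179 0.008] [0.001 0.001]
short [ 0.626 -0.004  0.002] [0.001 0.001]
tin [ 0.474 -0.008 -0.007] [0.003 0.003]
jug [ 0.543 -0.429 -0.002] [0.004 0.004]
fl1 [ 0.645  0.363 -0.004] [0.002 0.002]
fl2 [ 0.505  0.413 -0.004] [0.002 0.002]
tc [ 0.763 -0.09   0.003] [0. 0.]
tc [ 0.779  0.1   -0.008] [0.004 0.004]
```

View pics/crop.png

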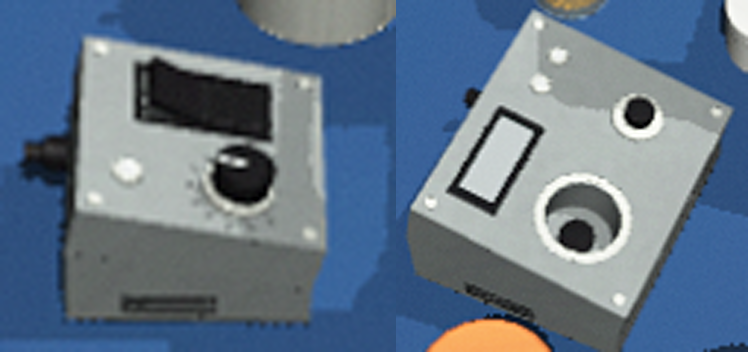

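The crop shows the grey heater box with its black rocker (raised end on the far side, near the cord) and its dial. It also shows the limiter's wide well with the reset key at the bottom, and the smaller proud key to its right. Next I move above the well, closing the fingers on the way.

apply_moves --deltas '[0, 28, -27, 0, 3, 0, 56, -54, 0, 6, 0, 84, -81, 0, 9, 0, 112, -108, 0, 12, 0, 140, -135, 0, 15, 0, 168, -162, 0, 18, 0, 196, -189, 0, 21, 0, 224, -216, 0, 24, 0, 252, -243, 0, 27, 0, 280, -270, 0, 30, 0, 308, -297, 0, 33, 0, 336, -324, 0, 33]' --squeeze 20

```text
clock: 3.05
position: [0.4107, -0.0847, 0.2226]
ee_rot: [0.0, 0.997, -0.072, 0.001]
contact_force: [0.8, 0.3, -0.3]
width: 0.0003
gripper_force: 0.0
```

```bash
python3 - <<'E'
from h import *
s=get_state();Rm=rot(s["ee_rot"]);print(s["clock"],s["position"],s["width"],s["qpos"],s["contact_force"])
print(np.round(Rm,3)); print(np.round(1000*Rm.T@(np.array([0.525,0.217,0.2])-s["position"])))
E
```

```text
3.05 [ 0.4106754  -0.08473985  0.22255662] 0.0003235905223136842 [-3.69669078e-01  3.67224988e-02  1.80250077e+00 -9.87702631e-05
  1.30121830e+00  1.34532784e+00] [ 0.76984903  0.29040101 -0.29569156]
[[ 0.99  -0.144  0.001]
 [-0.144 -0.99  -0.001]
 [ 0.001  0.    -1.   ]]
[  70. -315.   23.]
```

apply_moves --deltas '[0, 8, -38, 2, 0, 0, 16, -76, 4, 0, 0, 24, -114, 6, 0, 0, 32, -152, 8, 0, 0, 40, -190, 10, 0, 0, 48, -228, 12, 0, 0, 56, -266, 14, 0, 0, 64, -300, 17, 0, 0, 70, -315, 20, 0, 0, 70, -315, 20, 0, 0, 70, -315, 20, 0]'

```text
clock: 3.97
position: [0.524, 0.2152, 0.2015]
ee_rot: [0.001, 0.998, -0.07, -0.001]
contact_force: [-1.3, 0.7, -0.5]
width: 0.0004
gripper_force: 0.0
```

```bash
python3 - <<'E'
from h import *
np.set_printoptions(precision=4,suppress=True)
s=get_state();Rm=rot(s["ee_rot"]);print(s["clock"],s["position"],s["qpos"],s["contact_force"])
im=get_image("wrist");a=get_image("scene");b=get_image("side");save(im,"w1.png");print(im["position"])
for n in("well_mouth","reset_key_face","test_key_face"):
  o=[]
  for i in(im,a,b):
    r=place_of(n,i);print(n,[(np.round(d["point"],1).tolist(),round(d["score"],2)) for d in r][:3])
print("pred",proj(im,[.533,.217,.074]),proj(im,[.521,.135,.081]))
E
```

```text
3.9667 [0.524  0.2152 0.2015] [ 0.2677  0.2765  1.5564 -0.0012  1.3106  1.9794] [-1.3296  0.6771 -0.4711]
[0.594  0.2047 0.3531]
well_mouth [([310.5, 219.8], 0.76)]
well_mouth [([396.9, 305.5], 0.68)]
well_mouth [([301.9, 345.7], 0.66)]
reset_key_face [([313.4, 206.2], 0.68)]
reset_key_face [([394.1, 309.2], 0.43)]
reset_key_face [([303.8, 355.8], 0.59)]
test_key_face [([411.7, 222.1], 0.57)]
test_key_face [([327.3, 248.7], 0.27)]
test_key_face [([322.5, 314.0], 0.65)]
pred [310.7372 219.9114] [409.1774 222.2597]
```

View pics/w1.png

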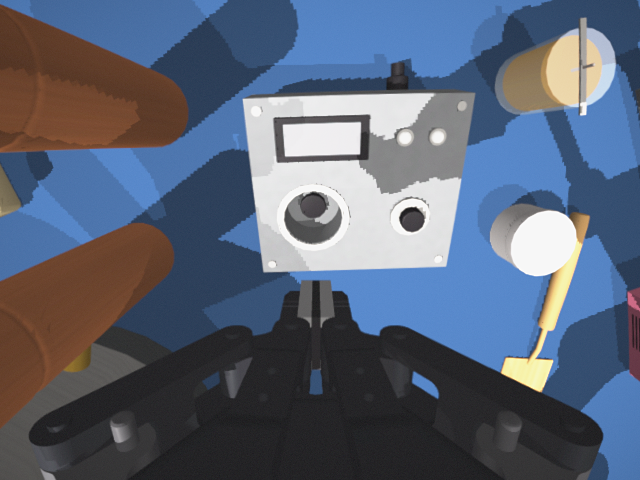

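The wrist view shows the well's bezel centred at about (313,216) and the reset key at (313,206). The test key is at (411,218), and the flasks are well to the left.

```bash
python3 - <<'E'
from h import *
np.set_printoptions(precision=4,suppress=True)
w=get_image("wrist");a=get_image("scene");b=get_image("side")
m,r=tri([(w,(313,216.8)),(a,(396.3,303.5)),(b,(304,348.8))]);print("mouth",m,r)
k,r=tri([(w,(313.2,206)),(a,(393,309)),(b,(302.2,355.6))]);print("key",k,r)
# box axis from panel edge corners (screws) in wrist view
p=[atz(w,q,.08) for q in((272,264),(438,259))];d=p[1]-p[0];print("right dir",d, "yaw",np.degrees(np.arctan2(d[0],-d[1])))
xh=np.array([.99,-.145,0]);ax=-np.sin(np.radians(12))*xh+np.array([0,0,np.cos(np.radians(12))])
print("key from mouth",m-.0265*ax)
s=get_state();Rm=rot(s["ee_rot"]);kk=(k+m-.0265*ax)/2;t=kk-.004*xh;t[2]=s["position"][2]
print(kk,"move tool mm",1000*Rm.T@(t-s["position"]),"tip above key",(s["position"][2]-.017-kk[2])*1000)
E
```

```text
mouth [0.5321 0.2161 0.0697] [np.float64(0.0029616099880933494), np.float64(0.0023736193667914436), np.float64(0.0010545903017714555)]
key [0.5364 0.2153 0.0436] [np.float64(0.003392809907544601), np.float64(0.0027834929166625126), np.float64(0.0011139270208856925)]
right dir [-0.0162 -0.1446  0.    ] yaw -6.376706429868684
key from mouth [0.5375 0.2153 0.0437]
[0.537  0.2153 0.0437] move tool mm [ 8.5511 -1.7824  0.0004] tip above key 141.52069496482855
```

apply_moves --deltas '[0, 8, -2, 20, 0, 0, 8, -2, 45, 0, 0, 8, -2, 70, 0, 0, 8, -2, 90, 0, 0, 8, -2, 100, 0, 0, 8, -2, 100, 0, 0, 8, -2, 100, 0]'

```text
clock: 5.3
position: [0.5327, 0.2163, 0.1023]
ee_rot: [0.0, 0.997, -0.071, -0.0]
contact_force: [0.8, 1.0, 0.9]
width: 0.0002
gripper_force: 0.0
```

```bash
python3 - <<'E'
from h import *
s=get_state();print(s["clock"],s["position"],s["contact_force"])
w=get_image("wrist");b=get_image("side")
c=np.hstack([cv2.resize(w["frame"][120:400,170:450],(400,400)),cv2.resize(b["frame"][270:400,235:365],(400,400))])
cv2.imwrite("pics/c2.png",cv2.cvtColor(c,cv2.COLOR_RGB2BGR))
E
```

```text
5.3 [0.53272371 0.21627253 0.10226472] [0.81985278 0.95809008 0.9473969 ]
```

View pics/c2.png

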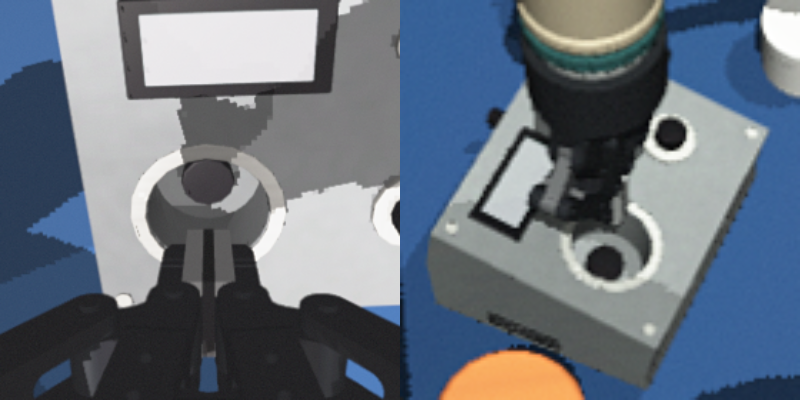

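The fingers line up sideways with the well and key, all at about column 208 in the crop. Next I go down into the well slowly.

apply_moves --deltas '[0, 0, 0, 5, 0, 0, 0, 0, 10, 0, 0, 0, 0, 15, 0, 0, 0, 0, 20, 0, 0, 0, 0, 24, 0, 0, 0, 0, 27, 0, 0, 0, 0, 30, 0, 0, 0, 0, 32, 0, 0, 0, 0, 34, 0, 0, 0, 0, 34, 0, 0, 0, 0, 34, 0]'

```text
clock: 6.32
position: [0.5325, 0.2162, 0.0681]
ee_rot: [0.0, 0.997, -0.071, -0.0]
contact_force: [0.6, 0.1, 0.4]
width: 0.0003
gripper_force: 0.0
```

apply_moves --deltas '[0, 0, 0, 1, 0, 0, 0, 0, 2, 0, 0, 0, 0, 3, 0, 0, 0, 0, 4, 0, 0, 0, 0, 4, 0, 0, 0, 0, 4, 0]'

```text
clock: 6.82
position: [0.5325, 0.2162, 0.0641]
ee_rot: [0.0, 0.997, -0.071, -0.0]
contact_force: [-0.2, -0.5, -0.1]
width: -0.0001
gripper_force: 0.0
```

apply_moves --deltas '[0, 0, 0, 1, 0, 0, 0, 0, 2, 0, 0, 0, 0, 3, 0, 0, 0, 0, 3, 0, 0, 0, 0, 3, 0]'

```text
clock: 7.23
position: [0.5324, 0.2162, 0.0611]
ee_rot: [0.0, 0.997, -0.071, -0.0]
contact_force: [0.3, -0.6, -0.5]
width: 0.0003
gripper_force: 0.0
```

apply_moves --deltas '[0, 0, 0, 1, 0, 0, 0, 0, 2, 0, 0, 0, 0, 2, 0, 0, 0, 0, 2, 0]'

```text
clock: 7.57
position: [0.5324, 0.2162, 0.0591]
ee_rot: [0.0, 0.997, -0.071, -0.0]
contact_force: [0.2, 0.2, -0.3]
width: 0.0004
gripper_force: 0.0
```

```bash
python3 - <<'E'
from h import *
F=[]
for i in range(4):
    w=get_image("wrist");s=get_state();F.append(s["contact_force"])
print(s["clock"],s["position"],np.round(F,2).tolist(),np.round(s["moment"],2))
b=get_image("side")
c=np.hstack([cv2.resize(w["frame"][120:400,170:450],(400,400)),cv2.resize(b["frame"][270:400,235:365],(400,400))])
cv2.imwrite("pics/c3.png",cv2.cvtColor(c,cv2.COLOR_RGB2BGR))
E
```

```text
7.7667 [0.53255521 0.21618719 0.05920467] [[-1.09, -0.5, 0.77], [1.2, 0.8, 0.04], [0.45, -0.1, 0.62], [-0.47, 0.22, -0.45]] [ 0.01 -0.01  0.03]
```

View pics/c3.png

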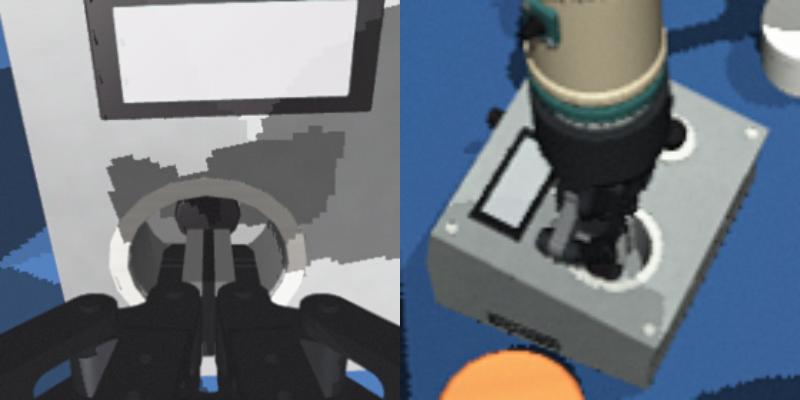

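```bash
python3 - <<'E'
from h import *
np.set_printoptions(precision=4,suppress=True)
w=get_image("wrist");s=get_state();Rm=rot(s["ee_rot"]);p=np.array(s["position"])
f=lambda X:(proj(w,X)-[170,120])*400/280
for x in(11,7,0): print("tip edge crop px",x,f(p+Rm@[x/1000,0,.017]))
for y in(-12,12): print(y,f(p+Rm@[.011,y/1000,.017]))
k=np.array([.537,.2153,.0437]);print("key",f(k),f(k+[.012,0,.0025]),f(k+[-.012,0,-.0025]));print(f(k+[0,0,.003]),f([.5321,.2161,.0697]))
print(w["position"],Rm@[0,0,1], rot(w["orientation"])[:,2])
E
```

```text
tip edge crop px 11 [205.4901 200.7322]
tip edge crop px 7 [205.502 210.739]
tip edge crop px 0 [205.5226 227.946 ]
-12 [173.5113 200.7126]
12 [237.4728 200.7358]
key [206.1645 218.3292] [201.4458 190.3732] [210.5895 244.5234]
[206.1354 221.318 ] [205.592  261.8158]
[0.6023 0.2053 0.2109] [ 0.0002 -0.0001 -1.    ] [-0.2695  0.0386 -0.9622]
```

apply_moves --deltas '[0, 2, -0.5, 0, 0, 0, 3, -0.5, 1, 0, 0, 3, -0.5, 2, 0, 0, 3, -0.5, 3, 0, 0, 3, -0.5, 3, 0, 0, 3, -0.5, 3, 0]'

```text
clock: 8.37
position: [0.5354, 0.2162, 0.056]
ee_rot: [0.0, 0.997, -0.071, -0.0]
contact_force: [0.9, -0.5, 0.5]
width: 0.0001
gripper_force: 0.0
```

apply_moves --deltas '[0, 0, 0, 1, 0, 0, 0, 0, 2, 0, 0, 0, 0, 2, 0, 0, 0, 0, 2, 0]'

```text
clock: 8.7
position: [0.5355, 0.2162, 0.0541]
ee_rot: [0.0, 0.997, -0.071, -0.0]
contact_force: [0.4, -0.3, -0.2]
width: -0.0
gripper_force: 0.0
```

```bash
python3 - <<'E'
from h import *
F=[]
for i in range(8):
    w=get_image("wrist");s=get_state();F.append(s["contact_force"])
print(s["clock"],s["position"],np.mean(F,0))
b=get_image("side")
c=np.hstack([cv2.resize(w["frame"][170:310,230:410],(480,373),interpolation=cv2.INTER_CUBIC),cv2.resize(b["frame"][315:395,270:340],(320,373),interpolation=cv2.INTER_CUBIC)])
cv2.imwrite("pics/c4.png",cv2.cvtColor(c,cv2.COLOR_RGB2BGR))
E
```

```text
9.1 [0.53558576 0.21626084 0.05420011] [-0.1874056   0.31299238 -0.23142591]
```

View pics/c4.png

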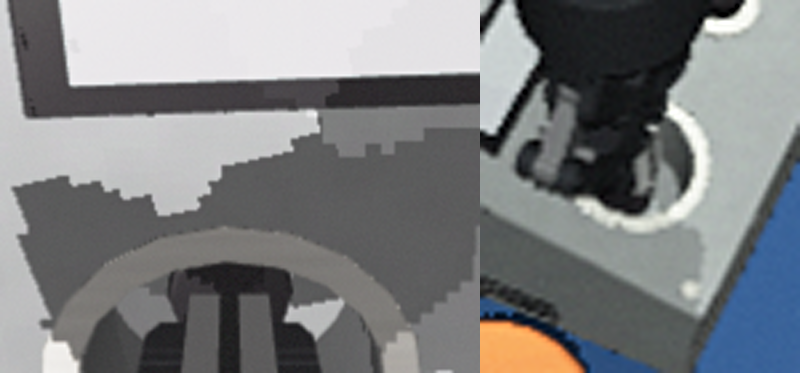

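The fingertips are inside the bezel and above the key, whose far rim still shows behind them at crop (230,275). There is no contact yet, so I keep going down.

apply_moves --deltas '[0, 0, 0, 1, 0, 0, 0, 0, 2, 0, 0, 0, 0, 2, 0, 0, 0, 0, 3, 0, 0, 0, 0, 3, 0, 0, 0, 0, 3, 0]'

```text
clock: 9.65
position: [0.5355, 0.2163, 0.0511]
ee_rot: [0.0, 0.997, -0.071, -0.0]
contact_force: [-0.1, -0.6, 0.2]
width: 0.0
gripper_force: 0.0
```

apply_moves --deltas '[0, 0, 0, 1, 0, 0, 0, 0, 2, 0, 0, 0, 0, 2, 0, 0, 0, 0, 3, 0, 0, 0, 0, 3, 0, 0, 0, 0, 3, 0]'

```text
clock: 10.15
position: [0.5355, 0.2162, 0.0481]
ee_rot: [0.0, 0.997, -0.071, -0.0]
contact_force: [0.4, 0.2, -0.0]
width: -0.0003
gripper_force: 0.0
```

```bash
python3 - <<'E'
from h import *
import rig
print(nose_length, nose_length() if callable(nose_length) else "")
F=[]
for i in range(6):
    w=get_image("wrist");s=get_state();F.append(s["contact_force"])
print(s["clock"],s["position"],s["width"],np.mean(F,0))
b=get_image("side")
for n in("well_mouth","limiter","test_key_face"): print(n,[d["point"] for d in place_of(n,b)][:2])
c=np.hstack([cv2.resize(w["frame"][170:310,230:410],(480,373),interpolation=cv2.INTER_CUBIC),cv2.resize(b["frame"][315:395,270:340],(320,373),interpolation=cv2.INTER_CUBIC)])
cv2.imwrite("pics/c5.png",cv2.cvtColor(c,cv2.COLOR_RGB2BGR))
E
```

```text
0.017 
10.45 [0.53557762 0.21625468 0.04821546] 0.0004397935627205199 [0.04369835 0.00044056 0.03977317]
well_mouth [[301.4, 347.9], [358.1, 182.5]]
limiter [[299.2, 349.1]]
test_key_face [[324.3, 313.2]]
```

View pics/c5.png

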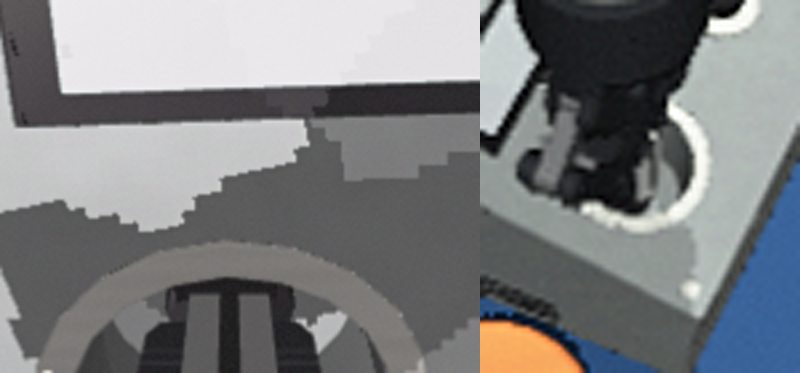

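apply_moves --deltas '[0, 0, 0, 1, 0, 0, 0, 0, 2, 0, 0, 0, 0, 2, 0, 0, 0, 0, 2, 0]'

```text
clock: 10.98
position: [0.5355, 0.2162, 0.046]
ee_rot: [0.0, 0.997, -0.071, -0.0]
contact_force: [0.6, -0.0, -0.4]
width: -0.0003
gripper_force: 0.0
```

apply_moves --deltas '[0, 0, 0, 1, 0, 0, 0, 0, 2, 0, 0, 0, 0, 2, 0, 0, 0, 0, 2, 0]'

```text
clock: 11.32
position: [0.5355, 0.2162, 0.0441]
ee_rot: [0.0, 0.997, -0.071, -0.0]
contact_force: [0.1, -0.7, -0.2]
width: 0.0001
gripper_force: 0.0
```

apply_moves --deltas '[0, 0, 0, 1, 0, 0, 0, 0, 2, 0, 0, 0, 0, 2, 0, 0, 0, 0, 2, 0]'

```text
clock: 11.65
position: [0.5357, 0.2163, 0.0424]
ee_rot: [-0.0, 0.997, -0.071, 0.0]
contact_force: [-0.9, -0.3, 1.5]
width: -0.0002
gripper_force: 0.8
```

apply_moves --deltas '[0, 0, 0, 1, 0, 0, 0, 0, 1, 0, 0, 0, 0, 1, 0]'

```text
clock: 11.9
position: [0.536, 0.2163, 0.0414]
ee_rot: [-0.0, 0.997, -0.071, 0.0]
contact_force: [1.0, -0.4, 2.1]
width: 0.0001
gripper_force: 1.1
```

```bash
cat > f.py <<'E'
from h import *
F=[];P=[];M=[]
for i in range(8):
    get_image("wrist");s=get_state();F.append(s["contact_force"]);P.append(s["position"]);M.append(s["moment"])
print(s["clock"],np.round(np.mean(P,0),4),np.round(np.mean(F,0),2),np.round(np.mean(M,0),3),s["gripper_force"])
E
python3 f.py
```

```text
12.3 [0.5359 0.2163 0.0414] [ 0.66 -0.49  2.56] [-0.053 -0.176 -0.001] 1.1227821931242943
```

apply_moves --deltas '[0, 0, 0, 1, 0, 0, 0, 0, 2, 0, 0, 0, 0, 2, 0, 0, 0, 0, 2, 0]'

```text
clock: 12.63
position: [0.5361, 0.2163, 0.0394]
ee_rot: [-0.0, 0.997, -0.071, 0.001]
contact_force: [1.6, -0.1, 3.6]
width: -0.0002
gripper_force: 1.8
```

```bash
python3 f.py
```

```text
13.0333 [0.5358 0.2163 0.0393] [ 1.9  -0.61  3.8 ] [-0.044 -0.349  0.009] 1.7907919362187386
```

apply_moves --deltas '[0, 0, 0, 1, 0, 0, 0.5, 0, 2, 0, 0, 0.5, 0, 2.5, 0, 0, 0.5, 0, 2.5, 0]'

```text
clock: 13.37
position: [0.5362, 0.2163, 0.0373]
ee_rot: [-0.0, 0.997, -0.071, 0.0]
contact_force: [1.5, -0.3, 7.8]
width: 0.0001
gripper_force: 4.1
```

The key is at its stop: the force now rises steeply. I push a little more and hold.

apply_moves --deltas '[0, 0, 0, 0.5, 0, 0, 0, 0, 0.5, 0, 0, 0, 0, 0.5, 0, 0, 0, 0, 0.5, 0, 0, 0, 0, 0.5, 0, 0, 0, 0, 0.5, 0, 0, 0, 0, 0.5, 0, 0, 0, 0, 0.5, 0, 0, 0, 0, 0.5, 0, 0, 0, 0, 0.5, 0, 0, 0, 0, 0.5, 0, 0, 0, 0, 0.5, 0]'

```text
clock: 14.37
position: [0.5362, 0.2163, 0.0372]
ee_rot: [-0.0, 0.997, -0.071, 0.0]
contact_force: [0.5, -0.8, 11.6]
width: 0.0
gripper_force: 5.3
```

apply_moves --deltas '[0, 0, 0, 0.3, 0, 0, 0, 0, 0.3, 0, 0, 0, 0, 0.3, 0, 0, 0, 0, 0.3, 0, 0, 0, 0, 0.3, 0, 0, 0, 0, 0.3, 0, 0, 0, 0, 0.3, 0, 0, 0, 0, 0.3, 0, 0, 0, 0, 0.3, 0, 0, 0, 0, 0.3, 0, 0, 0, 0, 0.3, 0, 0, 0, 0, 0.3, 0]'

```text
clock: 15.37
position: [0.5362, 0.2163, 0.0372]
ee_rot: [-0.0, 0.997, -0.071, 0.0]
contact_force: [-0.3, -0.8, 12.8]
width: 0.0001
gripper_force: 6.1
```

apply_moves --deltas '[0, 0, 0, 0, 0, 0, 0, 0, 0, 0, 0, 0, 0, 0, 0, 0, 0, 0, 0, 0, 0, 0, 0, 0, 0, 0, 0, 0, 0, 0, 0, 0, 0, 0, 0, 0, 0, 0, 0, 0, 0, 0, 0, 0, 0, 0, 0, 0, 0, 0, 0, 0, 0, 0, 0, 0, 0, 0, 0, 0]'

```text
clock: 16.37
position: [0.5362, 0.2163, 0.0372]
ee_rot: [-0.0, 0.997, -0.071, 0.0]
contact_force: [-1.9, -0.4, 11.3]
width: -0.0001
gripper_force: 6.1
```

The reset key was held at its stop for about 3 s. Now I come out and go over to the heater box.

apply_moves --deltas '[0, 0, 0, -3, 0, 0, 0, 0, -8, 0, 0, 0, 0, -18, 0, 0, 0, 0, -38, 0, 0, 0, 0, -70, 0, 0, 0, 0, -105, 0, 0, 0, 0, -140, 0, 0, 0, 0, -140, 0]'

```text
clock: 17.03
position: [0.5391, 0.2172, 0.1828]
ee_rot: [-0.002, 0.997, -0.071, 0.005]
contact_force: [1.4, -0.2, 1.2]
width: -0.0
gripper_force: 0.0
```

apply_moves --deltas '[0, 8, 37, 0, -4, 0, 17, 74, 0, -8, 0, 25, 111, 0, -12, 0, 34, 148, 0, -16, 0, 42, 185, 0, -20, 0, 50, 222, 0, -24, 0, 58, 259, 0, -28, 0, 67, 296, 0, -32, 0, 75, 333, 0, -36, 0, 84, 370, 0, -39, 0, 92, 407, 0, -39, 0, 100, 441, 0, -39]'

```text
clock: 18.03
position: [0.5712, -0.2361, 0.1752]
ee_rot: [-0.001, 0.964, 0.266, -0.001]
contact_force: [0.0, 0.3, 0.2]
width: -0.0001
gripper_force: 0.0
```

apply_moves --deltas '[0, 0, 0, 0, 0, 0, 0, 0, 0, 0]'

```text
clock: 18.2
position: [0.5715, -0.2358, 0.1747]
ee_rot: [-0.001, 0.964, 0.264, -0.001]
contact_force: [-0.7, 0.4, 0.1]
width: 0.0001
gripper_force: 0.0
```

```bash
python3 - <<'E'
from h import *
np.set_printoptions(precision=4,suppress=True)
s=get_state();Rm=rot(s["ee_rot"]);print(s["clock"],s["position"],s["qpos"],s["contact_force"],"yaw",np.degrees(np.arctan2(Rm[1,0],Rm[0,0])))
w=get_image("wrist");a=get_image("scene");b=get_image("side");save(w,"w6.png")
for n in("rocker_pivot","rocker_raised_end","heater_box"):
  for i in(w,a,b): print(n,[(np.round(d["point"],1).tolist(),round(d["score"],2)) for d in place_of(n,i)][:3])
print("pred",proj(w,[.56,-.242,.07]))
print("limiter mouth now",[d["point"] for d in place_of("well_mouth",b)][:1],[d["point"] for d in place_of("well_mouth",a)][:1])
E
```

```text
18.2 [ 0.5715 -0.2358  0.1747] [-0.504   0.3704  1.4831  0.0003  1.2913  0.5315] [-0.7288  0.3999  0.1224] yaw 30.664307108868613
rocker_pivot [([317.0, 245.6], 0.75)]
rocker_pivot [([291.0, 146.6], 0.82), ([232.9, 203.3], 0.64), ([184.8, 180.3], 0.21)]
rocker_pivot [([463.2, 202.4], 0.91), ([358.4, 182.0], 0.79)]
rocker_raised_end [([324.0, 229.6], 0.93)]
rocker_raised_end [([230.6, 209.8], 0.65), ([284.9, 150.0], 0.56)]
rocker_raised_end [([452.6, 195.3], 0.86), ([351.6, 177.0], 0.8), ([299.0, 348.3], 0.58)]
heater_box [([198.6, 384.7], 0.86), ([293.4, 207.8], 0.74)]
heater_box [([240.9, 231.4], 0.95), ([301.1, 172.2], 0.59)]
heater_box [([347.0, 214.8], 0.96), ([452.2, 228.8], 0.72)]
pred [313.211  251.1767]
limiter mouth now [[301.1, 346.7]] [[368.0, 275.6]]
```

View pics/w6.png

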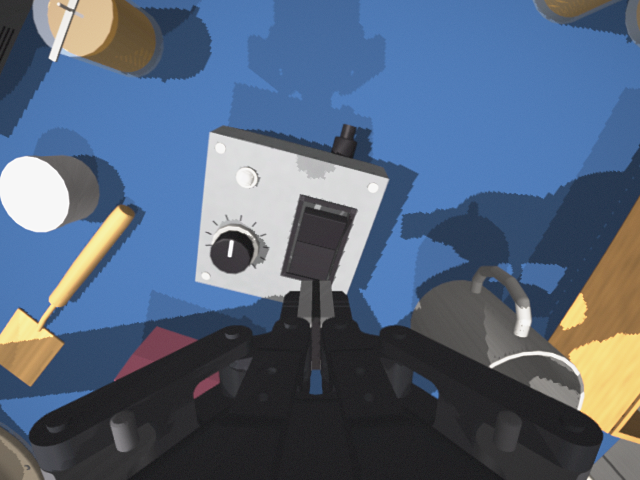

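The wrist view shows the rocker fold at about (319,244), its raised back end near (327,212), and the dial at (232,250). The box is turned about 15° from my tool.

```bash
python3 - <<'E'
from h import *
np.set_printoptions(precision=4,suppress=True)
w=get_image("wrist");a=get_image("scene");b=get_image("side")
m,r=tri([(w,(319,244.5)),(a,(232.8,205)),(b,(358.3,182))]);print("pivot",m,np.round(r,4))
e,r=tri([(w,(324.5,228.5)),(a,(230.3,209.7)),(b,(351.4,177))]);print("raised",e,np.round(r,4))
p=[atz(w,q,.084) for q in((220,147.5),(373,187.5))];d=p[1]-p[0];yaw=np.arctan2(d[0],-d[1]);print(d,"yaw",np.degrees(yaw))
q=[atz(w,z,.07) for z in((299,279),(316,197))]; dd=q[1]-q[0];
print("rocker left edge dir",np.degrees(np.arctan2(dd[1],dd[0])))
s=get_state();Rm=rot(s["ee_rot"]);xh=np.array([np.cos(yaw),np.sin(yaw),0]);t=m+.016*xh
t[2]=s["position"][2];print(t,1000*Rm.T@(t-s["position"]))
E
```

```text
pivot [ 0.562  -0.2432  0.0694] [0.0061 0.0036 0.0026]
raised [ 0.5789 -0.2367  0.0819] [0.0054 0.0046 0.0054]
[ 0.0319 -0.109   0.    ] yaw 16.325224584464184
rocker left edge dir 19.23231542570074
[ 0.5774 -0.2387  0.1759] [2.0349 5.9776 0.0007]
```

apply_moves --deltas '[0, 2, 6, 15, 5, 0, 2, 6, 35, 10, 0, 2, 6, 55, 14, 0, 2, 6, 68, 14, 0, 2, 6, 70, 14, 0, 2, 6, 70, 14, 0, 2, 6, 70, 14]'

```text
clock: 19.63
position: [0.5779, -0.239, 0.1066]
ee_rot: [0.0, 0.989, 0.147, 0.0]
contact_force: [0.3, -0.5, 0.5]
width: 0.0001
gripper_force: 0.0
```

```bash
python3 - <<'E'
from h import *
np.set_printoptions(precision=4,suppress=True)
w=get_image("wrist");s=get_state();Rm=rot(s["ee_rot"]);print(s["clock"],s["position"],s["contact_force"],np.degrees(np.arctan2(Rm[1,0],Rm[0,0])))
for n in("rocker_pivot","rocker_raised_end"): print(n,[(np.round(d["point"],1).tolist(),round(d["score"],2)) for d in place_of(n,w)][:2])
print(proj(w,[.562,-.2432,.0694]),proj(w,[.5789,-.2367,.0819]))
c=w["frame"][130:340,180:460];cv2.imwrite("pics/w7.png",cv2.cvtColor(cv2.resize(c,None,fx=2.5,fy=2.5),cv2.COLOR_RGB2BGR))
E
```

```text
19.6833 [ 0.5782 -0.2391  0.1071] [-0.244  -0.4785  0.2884] 16.8611641472341
rocker_pivot [([309.1, 283.6], 0.96)]
rocker_raised_end [([43.8, 91.2], 0.55)]
[312.1335 290.8541] [309.5253 270.8073]
```

View pics/w7.png

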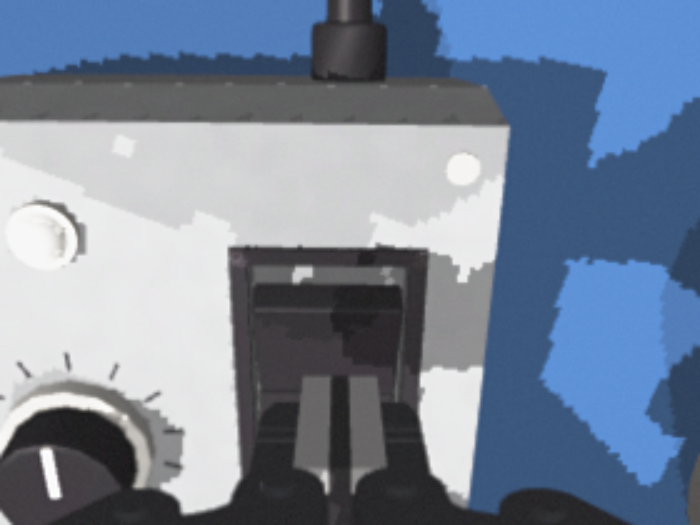

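The tool is square to the box. The fingers sit about 3 mm right of the rocker's middle (crop 341 against 327), so I shift left and go down onto the raised half.

apply_moves --deltas '[0, 0, -3, 4, 0, 0, 0, -3, 8, 0, 0, 0, -3, 12, 0, 0, 0, -3, 15, 0, 0, 0, -3, 18, 0, 0, 0, -3, 20, 0, 0, 0, -3, 20, 0]'

```text
clock: 20.37
position: [0.5761, -0.2356, 0.0852]
ee_rot: [-0.0, 0.989, 0.147, -0.0]
contact_force: [0.6, 0.5, -1.1]
width: -0.0002
gripper_force: 0.0
```

apply_moves --deltas '[0, 0, 0, 1, 0, 0, 0, 0, 2, 0, 0, 0, 0, 3, 0, 0, 0, 0, 4, 0, 0, 0, 0, 4, 0]'

```text
clock: 20.78
position: [0.5764, -0.2358, 0.0817]
ee_rot: [-0.0, 0.989, 0.147, -0.0]
contact_force: [0.6, -0.5, 0.1]
width: 0.0001
gripper_force: 0.0
```

apply_moves --deltas '[0, 0, 0, 1, 0, 0, 0, 0, 2, 0, 0, 0, 0, 3, 0, 0, 0, 0, 3, 0, 0, 0, 0, 3, 0]'

```text
clock: 21.2
position: [0.5766, -0.2358, 0.079]
ee_rot: [0.0, 0.989, 0.147, 0.0]
contact_force: [0.0, 0.8, 0.8]
width: 0.0004
gripper_force: 0.3
```

Contact is starting at TCP z of about 0.079. I keep pressing.

apply_moves --deltas '[0, 0, 0, 1, 0, 0, 0, 0, 2, 0, 0, 0, 0, 3, 0, 0, 0, 0, 4, 0, 0, 0, 0, 4, 0]'

```text
clock: 21.62
position: [0.577, -0.236, 0.0751]
ee_rot: [0.0, 0.989, 0.147, 0.001]
contact_force: [-0.1, -0.3, 2.5]
width: -0.0004
gripper_force: 1.5
```

apply_moves --deltas '[0, 0, 0, 1, 0, 0, 0, 0, 2, 0, 0, 0, 0, 3, 0, 0, 0, 0, 3, 0, 0, 0, 0, 3, 0]'

```text
clock: 22.03
position: [0.5765, -0.236, 0.0718]
ee_rot: [0.0, 0.989, 0.147, -0.0]
contact_force: [1.4, -0.1, 2.7]
width: -0.0002
gripper_force: 1.4
```

apply_moves --deltas '[0, 0, 0, 1, 0, 0, 0, 0, 1.5, 0, 0, 0, 0, 2, 0, 0, 0, 0, 2, 0, 0, 0, 0, 2, 0]'

```text
clock: 22.45
position: [0.5768, -0.2359, 0.0706]
ee_rot: [0.0, 0.989, 0.147, 0.0]
contact_force: [0.9, 0.4, 7.4]
width: 0.0001
gripper_force: 3.2
```

apply_moves --deltas '[0, 0, 0, 0.5, 0, 0, 0, 0, 1, 0, 0, 0, 0, 1, 0, 0, 0, 0, 1, 0, 0, 0, 0, 1, 0]'

```text
clock: 22.87
position: [0.5769, -0.236, 0.0704]
ee_rot: [0.001, 0.989, 0.147, 0.001]
contact_force: [-0.0, 0.6, 10.5]
width: -0.0002
gripper_force: 5.3
```

apply_moves --deltas '[0, 0, 0, 1, 0, 0, 0, 0, 1.5, 0, 0, 0, 0, 1.5, 0, 0, 0, 0, 1.5, 0, 0, 0, 0, 1.5, 0]'

```text
clock: 23.28
position: [0.577, -0.236, 0.0702]
ee_rot: [0.001, 0.989, 0.147, 0.001]
contact_force: [-1.6, 1.4, 17.5]
width: 0.0004
gripper_force: 8.4
```

apply_moves --deltas '[0, 0, 0, -3, 0, 0, 0, 0, -8, 0, 0, 0, 0, -20, 0, 0, 0, 0, -45, 0, 0, 0, 0, -75, 0, 0, 0, 0, -100, 0, 0, 0, 0, -110, 0, 0, 0, 0, -110, 0, 0, 0, 0, -110, 0]'

```text
clock: 24.03
position: [0.5757, -0.2355, 0.1763]
ee_rot: [-0.0, 0.989, 0.147, -0.001]
contact_force: [0.7, 0.2, -1.0]
width: -0.0003
gripper_force: 0.0
```

```bash
python3 - <<'E'
from h import *
w=get_image("wrist");b=get_image("side");s=get_state();print(s["clock"],s["position"],s["contact_force"])
for n in("rocker_raised_end","rocker_pivot"): print(n,[(np.round(d["point"],1).tolist(),round(d["score"],2)) for d in place_of(n,w)][:2])
c=np.hstack([cv2.resize(w["frame"][130:330,200:400],(420,420)),cv2.resize(b["frame"][160:240,310:382],(378,420),interpolation=cv2.INTER_CUBIC)])
cv2.imwrite("pics/w8.png",cv2.cvtColor(c,cv2.COLOR_RGB2BGR))
# rocker brightness profile along its length in wrist view, numerically
print(np.mean(w["frame"][150:290:5,300:325],axis=(1,2)).astype(int).tolist())
E
```

```text
24.1333 [ 0.57506596 -0.23508836  0.17499058] [ 0.11060267  0.20651381 -0.74480492]
rocker_raised_end [([316.4, 227.2], 0.96)]
rocker_pivot [([316.0, 247.7], 0.63)]
[66, 51, 83, 83, 199, 208, 213, 215, 215, 214, 215, 78, 55, 66, 65, 65, 63, 63, 62, 62, 55, 73, 73, 73, 73, 72, 68, 72]
```

My ten viewings are used up, so I check the rocker state numerically, comparing the end's expected position for off and on.

```bash
python3 - <<'E'
from h import *
y=np.radians(16.5);xh=np.array([np.cos(y),np.sin(y),0]);P=np.array([.562,-.2432,.0694])
w=get_image("wrist");b=get_image("side");a=get_image("scene")
for nm,i in(("w",w),("side",b),("scene",a)):
    for st,t in(("off",.36),("on",0)):
        g=np.radians(12)+t;X=P+.022*(np.cos(g)*xh+[0,0,np.sin(g)]);print(nm,st,np.round(proj(i,X)-proj(i,P),1))
    for n in("rocker_pivot","rocker_raised_end","well_mouth","heater_box","limiter"): print(n,[(np.round(d["point"],1).tolist(),round(d["score"],2)) for d in place_of(n,i)][:3])
o=cv2.cvtColor(cv2.imread("pics/side0.png"),cv2.COLOR_BGR2RGB).astype(int);d=np.abs(o-b["frame"].astype(int)).sum(2)
print("side diff heater region bbox",[ (v.min(),v.max()) for v in np.where(d[165:240,320:390]>90)], (d[165:240,320:390]>90).sum(),"limiter diff",(d[280:395,240:355]>90).sum(),"candle/tin",(d[230:305,280:390]>90).sum(),"flasks",(d[330:470,170:300]>90).sum())
E
```

```text
w off [  0.3 -18.1]
w on [  0.3 -24.3]
rocker_pivot [([319.6, 248.2], 0.89)]
rocker_raised_end [([319.6, 224.7], 0.59)]
well_mouth []
heater_box [([289.8, 218.1], 0.63)]
limiter []
side off [-7.9 -3.8]
side on [-9.2 -1.5]
rocker_pivot [([358.8, 182.0], 0.68), ([462.4, 201.0], 0.56)]
rocker_raised_end [([365.9, 290.8], 0.59), ([349.6, 179.0], 0.51)]
well_mouth [([298.8, 349.1], 0.57)]
heater_box [([450.4, 231.9], 0.82), ([351.1, 213.7], 0.62), ([213.4, 292.9], 0.43)]
limiter [([296.5, 349.7], 0.73)]
scene off [-4.   2.9]
scene on [-4.2  5.6]
rocker_pivot [([233.4, 203.8], 0.68), ([287.7, 145.5], 0.56)]
rocker_raised_end [([228.3, 211.8], 0.73), ([286.9, 149.4], 0.61), ([418.3, 396.8], 0.54)]
well_mouth [([394.9, 304.9], 0.94)]
heater_box [([240.6, 227.3], 0.76), ([298.0, 171.4], 0.61)]
limiter [([369.1, 313.0], 0.97), ([394.1, 302.5], 0.62)]
side diff heater region bbox [(np.int64(0), np.int64(74)), (np.int64(9), np.int64(69))] 892 limiter diff 211 candle/tin 128 flasks 39
```

All three cameras put the rocker end where "on" predicts, the boxes have not moved, and the tool is clear of everything.

```bash
python3 -c "
from rig import *
print(sign_off())"
```

```text
the job is handed in; nothing more can be done
None
```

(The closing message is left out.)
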